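Sweep the loose steel cutters into the corral

TASK

Clear the pastry board: with the closed fingers, gently sweep the two steel biscuit cutters (the star and the round one) across the board into the open-fronted wooden corral, until each is wholly inside it, standing flat and at rest. Push them only: do not pinch, lift or tip them, and leave everything else where it is.

Things in the scene. Friction and masses are not known exactly. Their poses are not given: they have to be found in the camera images.
- corral: fixed three-sided corral of pale wood on a flat wooden pastry board, whose top is at z = 18 mm over the table (the corral has no floor of its own). Origin: on the board at the centre of the inner space, z up. Inner space x -95 to +95 mm, y -75 to +75 mm; back wall at y = -75, side walls at x = -95 and +95, open mouth at y = +75 looking along +y. Walls 12 mm thick, 33 mm tall; side walls end in 14 mm round posts centred at x = -101 and +101, y = +75 mm
- cutter_round: loose plain round biscuit cutter of bare steel, 52 mm across, 26 mm tall, about 30 to 50 g, standing flat on the pastry board (top at z = 18 mm); origin at the centre of its underside, z up
- cutter_star: loose five-pointed star biscuit cutter of bare steel, 57 mm across, 22 mm tall, about 30 to 50 g, standing flat on the pastry board (top at z = 18 mm); origin at the centre of its underside, z up
- yellow_jar: bystander, loose: closed jar of yellow sprinkles with a white lid, 44 mm across, 70 mm tall, origin at the centre of its underside; on the board
- grey_ring: bystander, loose: blue-grey plastic ring, 59 mm across, 12 mm tall, origin at the centre of its underside; on the table to the left of the board
- biscuit: bystander, loose: round raw biscuit with a small tab at its edge, 68x62 mm, 7 mm thick, origin at the centre of its underside; on the table to the left of the board
- green_cutter: bystander, loose: green plastic balloon-shaped cutter, 72x77 mm, 15 mm tall, origin at the centre of its underside; on the table to the right of the board

How it is judged:
By the outcome, as a careful person would: the job done as asked, in the order asked, and still so for the second after the job is handed in, with the robot touching nothing.
It also fails if it takes over 61 s, if anything falls off the work surface, if the arm or the gripper's body presses on something with over 40 N, if the wrist force passes 120 N, or if a joint passes its speed limit or range.

ROBOT

A 6-joint arm with a two-finger parallel gripper is mounted at the origin on the work surface; the furniture and walls round the work are solid. World frame = base frame: x ahead of the robot, y to its left, z up, the work surface at z = 0. Lengths are in mm, angles in rad, forces in N, time in s.
With the tool pointing down it reaches from about 400 to 825 mm from the base axis. Payload 7 kg.
Tool frame: the origin (TCP) lies on the centre line of the jaws, within the pads' length; the fingertips stand 8 mm ahead of it and the grasp point (between the pads) lies 11 mm behind it; y points along the fingers, x is the direction in which the jaws open and shut, and the axes are right-handed (so a half turn about y gives the same grasp; the last joint's range is limited). The gripper opens to 85 mm and grips with 20 to 120 N. Pads are 22 mm wide; open, the fingers measure 114 mm over their backs; the gripper's body (76 mm by 85 mm) begins 54 mm behind the grasp point. The pads swing forward as they close: fully open they stand 13 mm farther back than shut.
Start: joints at [1.526, 0.359, 0.012, 0, -1.224, -0.288], TCP at [220.524, 637.938, 239.302] pointing down, gripper open.
Joint ranges: [-3.07, 3.07], [-1.43, 2.12], [-1.02, 1.25], [-3.03, 1.67], [-3.05, -0], [-3.03, 3.03]. Speed limits (rad/s): [2.39, 2.39, 3.01, 3.14, 3.14, 3.14].

INTERFACE

Orientations are given as [roll, pitch, yaw] about the fixed x, y, z axes, in that order (R = Rz(yaw) Ry(pitch) Rx(roll)).
In Python, from workcell import * gives the robot as it stands.
- The arm moves only by the tool drive_tool, never from a script. Its arguments are lists of equal length, an entry for each row: "hand": the closure, from -1 (fully open) to 1 (shut), so that 0 is half open; "travel": the shift along the tool's x, y, z in cm, a list of three; "turn": the turn about the tool's y in degrees. A call has 1 to 20 rows; each row shifts and turns the commanded pose from where the row before left it, along the tool's axes as they then stand; what a row does not reach is not made up. A row lasts 1/8 s, in which the tool goes at most 62.5 mm and 10.7 degrees, less where a joint would pass 70% of its speed; a pose out of reach is approached as far as the arm can. A call with a gripper value outside its range is refused whole. The fingers move at their own pace and stop on an object; the grip force is fixed at half the most. Time passes only in rows, so rows that do not move let the fingers close. It gives the time, the measured TCP pose, the force and the opening at its end, in the units of the state.
- get_state(): the state, without advancing time (a new reading comes with each control period).
- snapshot(name): name is "scene" or "top"; returns a dict with "frame" (384x512x3 uint8, red, green, blue), "z_map" (384x512 float32, mm along the optical axis (not along the pixel's ray), 0 where there is no reading), "K" (3x3 intrinsics, pixels), "R" (3x3) and "t" (3): a world point X has camera coordinates R X + t. Camera axes: x right, y down, z forward; pixel columns grow to the right and rows downward; lengths in mm; the calibration is good to about 2 mm. A picture is of the moment at which its call begins.
- job_done(): hands the job in, once; it reports no verdict.
The state is a dict: "time": time; "joints": joint angles; "dq": joint speeds; "tau": joint torques, N m; "position": TCP position; "tool_rot": TCP orientation; "force": force on the tool from outside, world axes, zero at the start; "moment": the same for the moment, N m; "finger_gap": finger opening in mm.
Only numpy, scipy, OpenCV 4.12 (cv2) and the standard library are available. Lean on these libraries where they do the work, as an engineer would, in place of code of your own. Each camera call takes 0.05 s, during which the arm holds its last target.

## Working session

There is one attempt and no reset: what is moved stays moved. The work goes in short steps, Python scripts to look and compute and a tool call to move; the robot and the scene stay as the last step left them, time stands still between calls to the robot, and variables do not carry over. Pictures are saved under pics/ and viewed, and the job is handed in when it is done.

Besides the shell and the picture viewer there is one more tool, called as name(argument=value, ...), one argument or row to a line, values as JSON. drive_tool: Moves the arm, as the interface text tells. Its arguments: {"type":"object","properties":{"hand":{"type":"array"},"travel":{"type":"array"},"turn":{"type":"array"}},"required":["hand","travel","turn"]}

```bash
ls; mkdir -p pics; cat > h.py <<'E'
from workcell import *
import numpy as np, cv2
def pix2w(s,u,v,z):
    K,R,t=map(np.array,(s["K"],s["R"],s["t"]))
    d=R.T@np.linalg.inv(K)@np.array([u,v,1.]); c=-R.T@t
    return c+d*(z-c[2])/d[2]
def w2pix(s,X):
    p=np.array(s["K"])@(np.array(s["R"])@np.array(X,float)+np.array(s["t"])); return p[:2]/p[2]
def save(s,name,crop=None,f=1):
    im=s["frame"][:,:,::-1]
    if crop: x0,y0,x1,y1=crop; im=im[y0:y1,x0:x1]
    cv2.imwrite("pics/"+name,cv2.resize(im,None,fx=f,fy=f,interpolation=cv2.INTER_CUBIC))
E
python3 - <<'E'
from h import *
import pickle
for n in("scene","top"):
    s=snapshot(n); save(s,n+"0.png",f=1.5); pickle.dump(s,open(n+"0.pkl","wb"))
    print(n,np.array(s["R"]).round(2).tolist(),(-np.array(s["R"]).T@s["t"]).round(0))
print(get_state())
E
```

```text
pics
scene [[0.45, -0.89, -0.02], [-0.38, -0.17, -0.91], [0.81, 0.41, -0.42]] [-584. -647.  566.]
top [[-0.02, -1.0, -0.0], [-0.97, 0.02, -0.23], [0.23, -0.0, -0.97]] [ 201. -116. 1108.]
{'time': 0.1, 'joints': array([ 1.52610185e+00,  3.59342497e-01,  1.11325183e-02, -2.96057847e-04,
       -1.22406384e+00, -2.88110094e-01]), 'dq': array([ 0.00131616, -0.00116359,  0.00199916,  0.00142712, -0.00106621,
       -0.000909  ]), 'tau': array([-1.58401861e-03, -5.84766555e+01,  2.94107473e+01,  6.95458710e+00,
       -3.19356164e-03,  2.07387600e-06]), 'position': array([220.40452531, 637.56499115, 238.43416023]), 'tool_rot': array([-1.57064333e+00, -1.49568402e-03, -1.90370182e+00]), 'force': array([ 0.53260444,  0.69513203, -0.4775931 ]), 'moment': array([0.00928622, 0.01872739, 0.00265351]), 'finger_gap': 85.47533204737611}
```

View pics/top0.png

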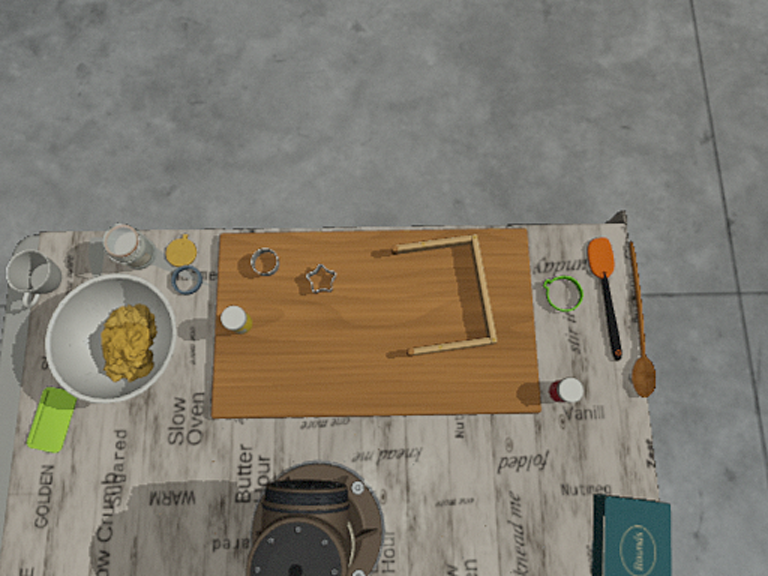

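View pics/scene0.png

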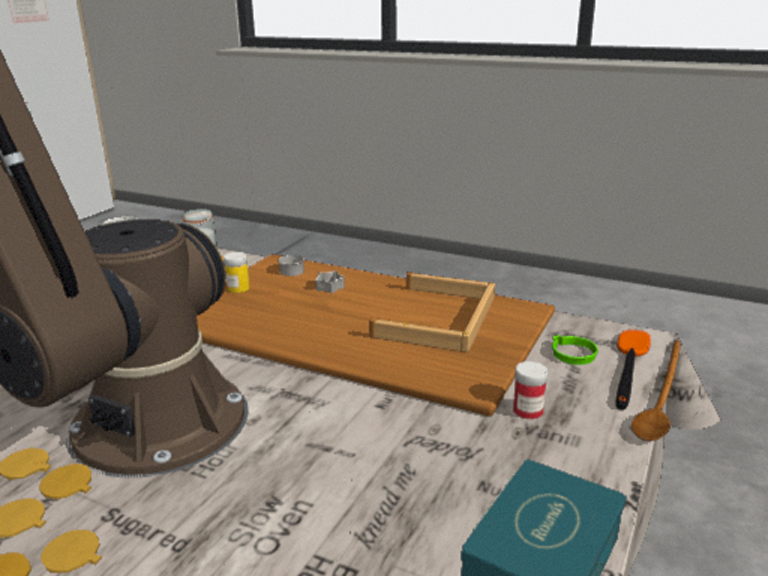

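The top view (768x576 enlargement) shows the board centre-frame. The round cutter is at about (265,262), the star at (321,279), the jar at (235,320), and the corral mouth opens to image-left (+y). I'll zoom in next.

```bash
python3 - <<'E'
from h import *
import pickle
s=pickle.load(open("top0.pkl","rb"))
save(s,"c1.png",(130,140,260,230),6); save(s,"c2.png",(250,145,370,245),6)
print(w2pix(s,[220,638,239]), w2pix(s,[0,0,0]), s["K"])
for X in ([400,0,18],[400,100,18]): print(w2pix(s,X))
E
```

```text
[-85.94868175 274.17507397] [210.59645136 353.41361006] [[379.86996283   0.         251.81757963]
 [  0.         379.86996283 188.78023046]
 [  0.           0.           1.        ]]
[210.88757495 207.38876739]
[176.52770089 207.98772121]
```

View pics/c1.png

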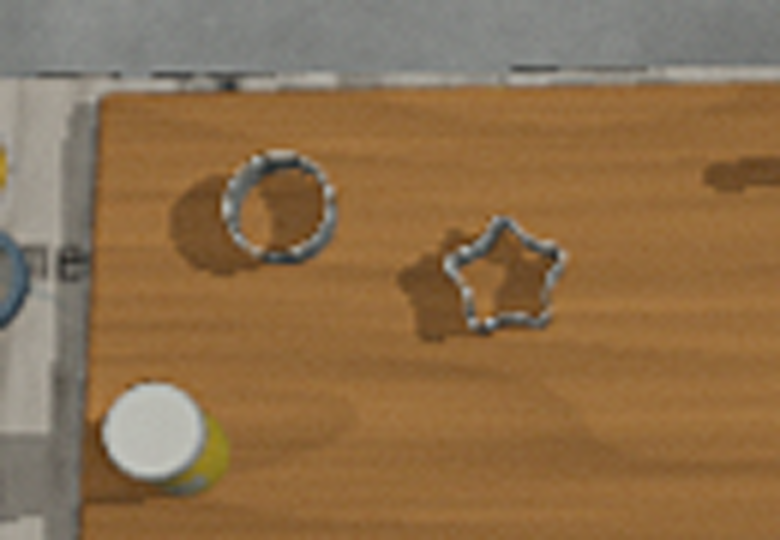

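View pics/c2.png

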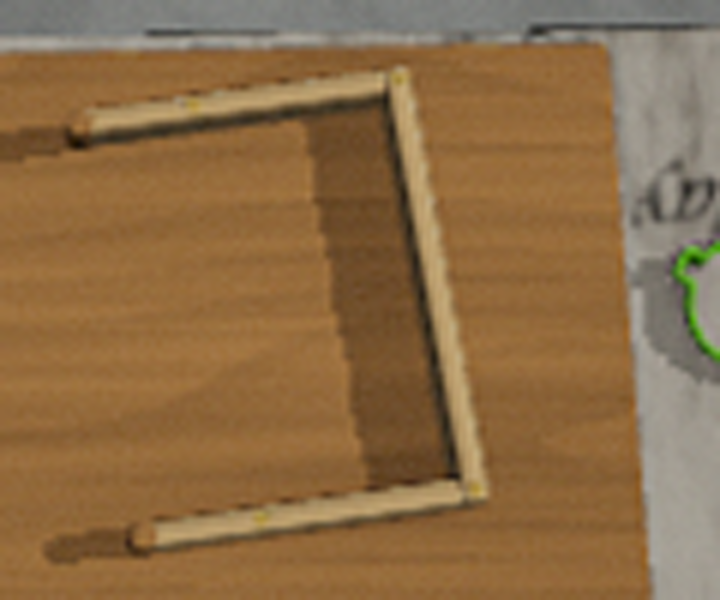

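```bash
python3 - <<'E'
from h import *
import pickle
s=pickle.load(open("top0.pkl","rb"))
c1=lambda u,v,z:pix2w(s,130+(u+.5)/6-.5,140+(v+.5)/6-.5,z)[:2]
c2=lambda u,v,z:pix2w(s,250+(u+.5)/6-.5,145+(v+.5)/6-.5,z)[:2]
print("round",c1(279,207,44),"jar",c1(155,431,88))
P=np.array([c1(*p,40) for p in((503,219),(563,260),(547,320),(478,328),(448,268))]);print("star",P.mean(0),P)
# corral posts, outer back corners
W=np.array([c2(82,124,51),c2(142,536,51),c2(404,70,51),c2(486,494,51)])
L=np.array([[-101,75],[101,75],[-107,-87],[107,-87]],float)
# far side(x high)=? open +y local -> world ~+y so local x ~ world x
L=np.array([[101,75],[-101,75],[107,-87],[-107,-87]],float)
A=L-L.mean(0);B=W-W.mean(0);H=A.T@B;U,S,Vt=np.linalg.svd(H);R=(Vt.T@U.T);t=W.mean(0)-R@L.mean(0)
print("det",np.linalg.det(R),"yaw",np.degrees(np.arctan2(R[1,0],R[0,0])),t); print((L@R.T+t-W).round(1));print(W)
for u,v in((98,95),(80,539)):print("board left edge",c1(u,v,18))
for u,v in((607,45),(655,600)):print("board right edge",c2(u,v,18))
E
```

```text
round [495.1268492   98.83664194] jar [378.76956694 143.23418044]
star [458.411755   -11.54789498] [[488.27751855  -9.08070835]
 [467.28768482 -38.14280171]
 [437.76904742 -30.44731487]
 [434.42821274   2.6185214 ]
 [464.29631147  17.31282865]]
det 1.0000000000000007 yaw 7.118372112899554 [ 425.20375739 -239.26863168]
[[ 0.9  2. ]
 [-0.4 -0. ]
 [ 2.4 -1. ]
 [-2.9 -1. ]]
[[ 515.23222658 -154.37457993]
 [ 316.06216421 -177.31354513]
 [ 539.75180379 -311.34827859]
 [ 332.74290696 -337.85313716]]
board left edge [562.09161637 196.38036638]
board left edge [339.18321792 194.89788362]
board right edge [ 561.64956262 -420.04648398]
board right edge [ 285.0276533  -421.69945966]
```

drive_tool(
  hand=[1,1,1,1,1,1,1,1,1,1,1,1,1,1,1,1,1,1,1,1],
  travel=[
    [3.1,0,2.5],
    [3.1,0,2.5],
    [3.1,0,2.5],
    [3.1,0,2.5],
    [3.1,0,2.5],
    [3.1,0,2.5],
    [3.1,0,2.5],
    [3.1,0,2.5],
    [3.1,0,2.5],
    [3.1,0,2.5],
    [3.1,0,2.5],
    [3.1,0,2.5],
    [3.1,0,2.5],
    [3.1,0,2.5],
    [3.1,0,2.5],
    [3.1,0,2.5],
    [0,0,0],
    [0,0,0],
    [0,0,0],
    [0,0,0],
  ],
  turn=[0,0,0,0,0,0,0,0,0,0,0,0,0,0,0,0,-10.5,-10.5,-10.5,-10.5],
)

```text
time: 2.6
position: [436.3, 38.3, 239.0]
tool_rot: [-1.571, 0.0, -1.165]
force: [-0.5, -1.2, -0.0]
finger_gap: -0.4
```

```bash
python3 - <<'E'
from h import *
s=get_state(); print({k:np.round(s[k],3) for k in("time","position","tool_rot","joints","force","finger_gap")})
s=snapshot("top"); save(s,"t1.png",(100,100,370,290),3)
s=snapshot("scene"); save(s,"s1.png",f=1.5)
E
```

```text
{'time': np.float64(2.6), 'position': array([436.269,  38.284, 239.045]), 'tool_rot': array([-1.571,  0.   , -1.165]), 'joints': array([ 0.541, -0.044, -0.479, -0.   , -1.136,  1.436]), 'force': array([-0.491, -1.198, -0.043]), 'finger_gap': np.float64(-0.428)}
```

View pics/t1.png

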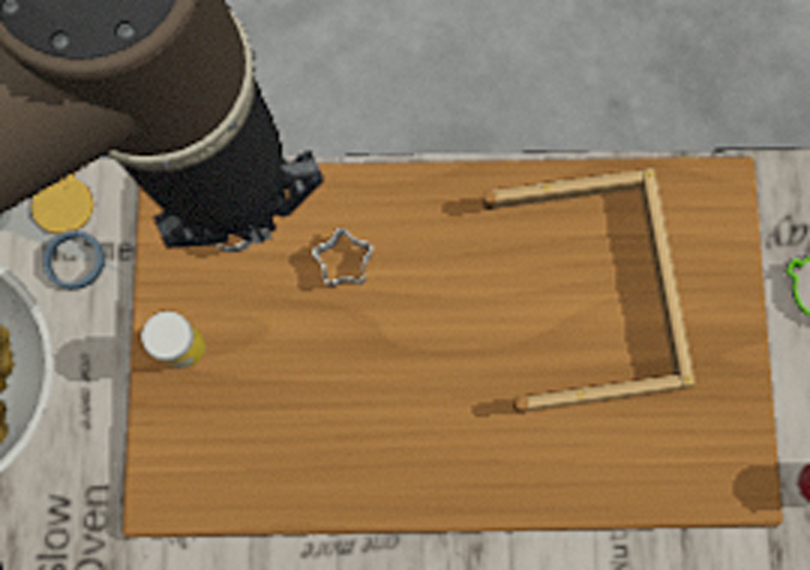

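View pics/s1.png

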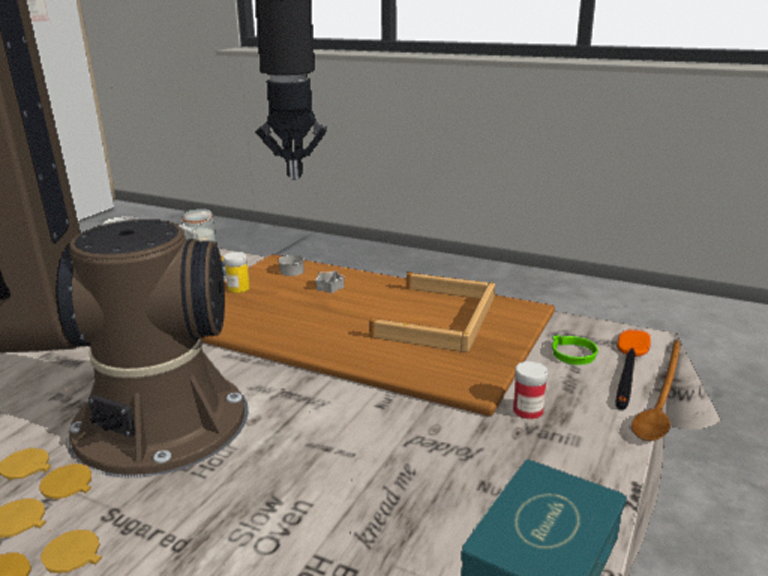

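The star is clear at (342,258) in the crop and the fingers are shut above and behind it. The round cutter is hidden under the gripper in this view. The TCP lines up with the star's notch to within 1 mm sideways, so I'm descending.

drive_tool(
  hand=[1,1,1,1,1,1,1],
  travel=[
    [0,4,0],
    [0,4,0],
    [0,4,0],
    [0,4,0],
    [0,3,0],
    [0,1.8,0],
    [0,0,0],
  ],
  turn=[0,0,0,0,0,0,0],
)

```text
time: 3.58
position: [435.6, 37.9, 30.2]
tool_rot: [-1.574, -0.0, -1.174]
force: [0.2, 0.0, 1.1]
finger_gap: -0.1
```

```bash
python3 - <<'E'
from h import *
s=get_state(); print({k:np.round(s[k],3) for k in("time","position","tool_rot","force")})
s=snapshot("top"); save(s,"t2.png",(140,130,270,230),6)
s=snapshot("scene"); save(s,"s2.png",(120,100,300,230),4)
E
```

```text
{'time': np.float64(3.575), 'position': array([435.583,  37.947,  30.183]), 'tool_rot': array([-1.574, -0.   , -1.174]), 'force': array([0.178, 0.025, 1.055])}
```

View pics/t2.png

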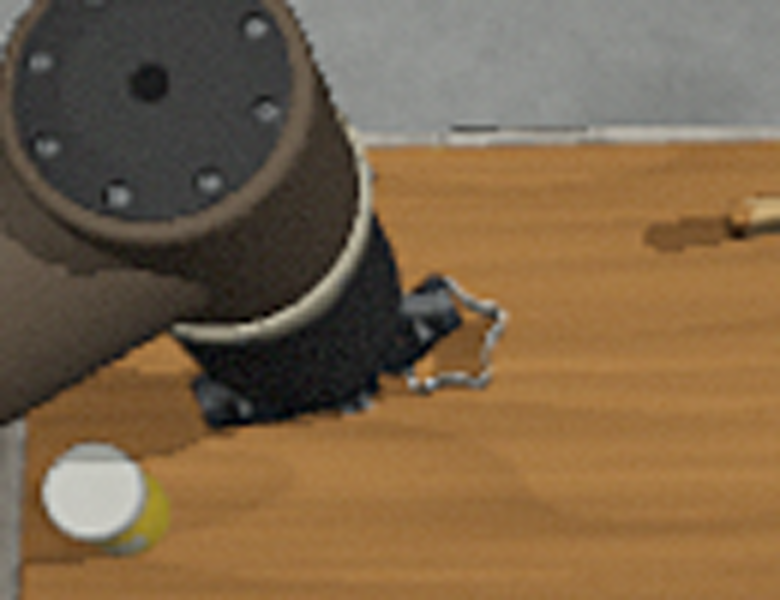

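View pics/s2.png

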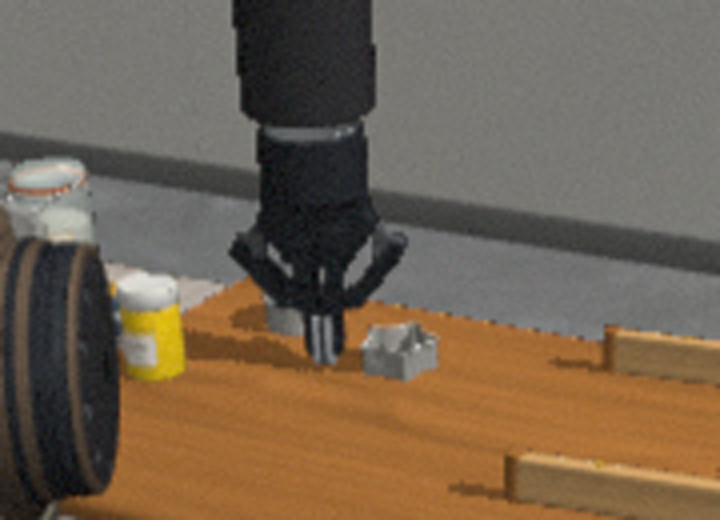

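```bash
cat > sim.py <<'E'
import numpy as np
def sim(p,yawdeg,rows,d):
    # rows: (n,tx,tz,turn)
    p=np.array(p,float);y=np.radians(yawdeg)
    for n,tx,tz,tu in rows:
        for _ in range(n):
            p=p+10*(tx*np.array([np.cos(y),np.sin(y)])+tz*np.array([-np.sin(y),np.cos(y)])); y-=np.radians(tu)
    S=p+d*np.array([np.cos(y),np.sin(y)])
    c,s=np.cos(np.radians(7.1)),np.sin(np.radians(7.1)); r=S-np.array([425.2,-239.3])
    return p.round(1),np.degrees(y).round(1),S.round(1),"local",np.round([c*r[0]+s*r[1],-s*r[0]+c*r[1]],1)
E
python3 - <<'E'
from sim import sim
for tu in(.6,.7,.8,.9):
  for n in (20,30,40,42):
    print(tu,n,sim([435.6,38],-67.3,[(3,.7,0,0),(n,.6,0,tu)],34))
E
```

```text
0.6 20 (array([478.7, -95.9]), np.float64(-79.3), array([ 485. , -129.3]), 'local', array([ 73. , 101.7]))
0.6 30 (array([ 487.1, -155.3]), np.float64(-85.3), array([ 489.9, -189.2]), 'local', array([70.4, 41.7]))
0.6 40 (array([ 489.2, -215.2]), np.float64(-91.3), array([ 488.4, -249.2]), 'local', array([ 61.5, -17.7]))
0.6 42 (array([ 488.8, -227.2]), np.float64(-92.5), array([ 487.3, -261.2]), 'local', array([ 59. , -29.4]))
0.7 20 (array([476.8, -96.4]), np.float64(-81.3), array([ 481.9, -130. ]), 'local', array([ 69.8, 101.4]))
0.7 30 (array([ 482.6, -156.1]), np.float64(-88.3), array([ 483.6, -190.1]), 'local', array([64. , 41.6]))
0.7 40 (array([ 481.1, -216. ]), np.float64(-95.3), array([ 477.9, -249.9]), 'local', array([ 51., -17.]))
0.7 42 (array([ 479.9, -228. ]), np.float64(-96.7), array([ 475.9, -261.7]), 'local', array([ 47.6, -28.5]))
0.8 20 (array([474.9, -96.9]), np.float64(-83.3), array([ 478.8, -130.6]), 'local', array([ 66.7, 101.2]))
0.8 30 (array([ 478.1, -156.7]), np.float64(-91.3), array([ 477.3, -190.7]), 'local', array([57.7, 41.8]))
0.8 40 (array([ 473. , -216.5]), np.float64(-99.3), array([ 467.5, -250. ]), 'local', array([ 40.6, -15.8]))
0.8 42 (array([ 471. , -228.3]), np.float64(-100.9), array([ 464.5, -261.7]), 'local', array([ 36.3, -27.1]))
0.9 20 (array([472.9, -97.3]), np.float64(-85.3), array([ 475.7, -131.1]), 'local', array([ 63.5, 101.1]))
0.9 30 (array([ 473.6, -157.2]), np.float64(-94.3), array([ 471. , -191.1]), 'local', array([51.5, 42.2]))
0.9 40 (array([ 464.9, -216.5]), np.float64(-103.3), array([ 457.1, -249.6]), 'local', array([ 30.4, -14.1]))
0.9 42 (array([ 462. , -228.2]), np.float64(-105.1), array([ 453.2, -261. ]), 'local', array([ 25.1, -25. ]))
```

drive_tool(
  hand=[1,1,1,1,1,1,1,1,1,1,1,1],
  travel=[
    [0.5,0,0],
    [0.5,0,0],
    [0.5,0,0],
    [0.5,0,0],
    [0.6,0,0],
    [0.6,0,0],
    [0.6,0,0],
    [0.6,0,0],
    [0.6,0,0],
    [0.6,0,0],
    [0.4,0,0],
    [0,0,0],
  ],
  turn=[0,0,0,0,0,0,0.8,0.8,0.8,0.8,0.8,0],
)

```text
time: 5.18
position: [459.2, -17.3, 31.2]
tool_rot: [-1.571, -0.0, -1.241]
force: [0.5, -0.0, -0.1]
finger_gap: 0.1
```

```bash
python3 - <<'E'
from h import *
s=get_state(); print({k:np.round(s[k],3) for k in("time","position","tool_rot","force")})
s=snapshot("top"); save(s,"t3.png",(140,130,270,230),6)
s=snapshot("scene"); save(s,"s3.png",(120,100,300,230),4)
E
```

```text
{'time': np.float64(5.175), 'position': array([459.24 , -17.33 ,  31.246]), 'tool_rot': array([-1.571, -0.   , -1.241]), 'force': array([ 0.512, -0.009, -0.054])}
```

View pics/t3.png

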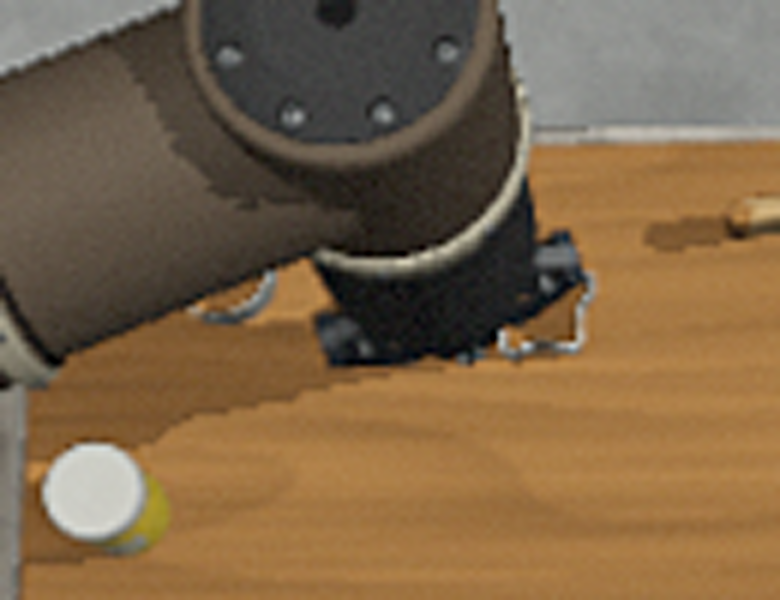

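View pics/s3.png

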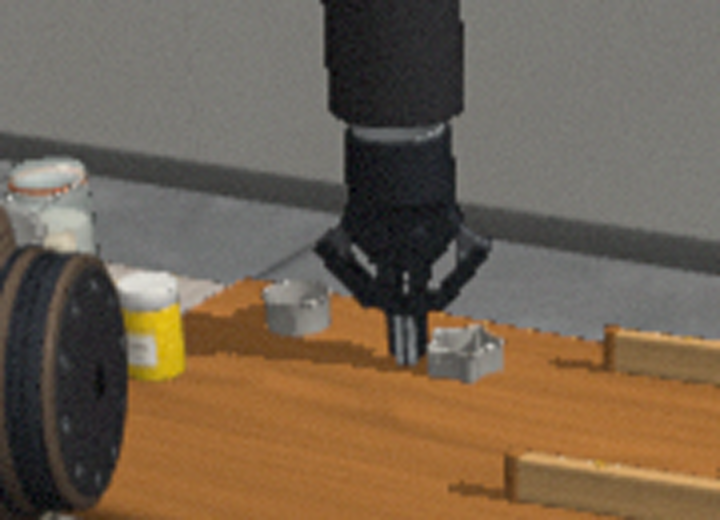

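```bash
cat >> h.py <<'E'
def circ(s,pts,off,f,z):
    P=np.array([pix2w(s,off[0]+(u+.5)/f-.5,off[1]+(v+.5)/f-.5,z)[:2] for u,v in pts])
    A=np.c_[2*P,np.ones(len(P))]; x=np.linalg.lstsq(A,(P**2).sum(1),rcond=None)[0]
    return x[:2],np.sqrt(x[2]+x[:2]@x[:2]),P
E
python3 - <<'E'
from h import *
import pickle
from sim import sim
s=pickle.load(open("top0.pkl","rb"))
for pts in(((563,260),(547,320),(478,328)),):print(circ(s,pts,(130,140),6,40))
c,r,P=circ(s,((590,277),(580,349),(505,349)),(140,130),6,40);print(c,r,P)
p=np.array([459.2,-17.3]);y=-1.241;rel=c-p;print("along",rel@[np.cos(y),np.sin(y)],"z",rel@[-np.sin(y),np.cos(y)])
for tu in (.7,.8,.9):
  for n in(15,33,35):print(tu,n,sim(p,-71.1,[(n,.6,0,tu)],33))
E
```

```text
(array([458.42979156, -11.65814898]), np.float64(27.926673682347236), array([[467.28768482, -38.14280171],
       [437.76904742, -30.44731487],
       [434.42821274,   2.6185214 ]]))
[473.0483349  -57.50075721] 27.295465420265803 [[488.01601999 -80.32641898]
 [452.25250777 -75.1805764 ]
 [452.89233941 -39.09482668]]
along 42.51905891657363 z 0.08299608743200082
0.7 15 (array([ 480.9, -104.5]), np.float64(-81.6), array([ 485.8, -137.2]), 'local', array([72.7, 93.9]))
0.7 33 (array([ 485.6, -212.2]), np.float64(-94.2), array([ 483.1, -245.1]), 'local', array([ 56.8, -12.9]))
0.7 35 (array([ 484.6, -224.2]), np.float64(-95.6), array([ 481.4, -257. ]), 'local', array([ 53.6, -24.5]))
0.8 15 (array([ 479.9, -104.7]), np.float64(-83.1), array([ 483.8, -137.5]), 'local', array([70.8, 93.8]))
0.8 33 (array([ 480.1, -212.4]), np.float64(-97.5), array([ 475.7, -245.2]), 'local', array([ 49.4, -12.1]))
0.8 35 (array([ 478.4, -224.3]), np.float64(-99.1), array([ 473.2, -256.9]), 'local', array([ 45.4, -23.4]))
0.9 15 (array([ 478.8, -104.9]), np.float64(-84.6), array([ 481.9, -137.8]), 'local', array([68.8, 93.7]))
0.9 33 (array([ 474.6, -212.5]), np.float64(-100.8), array([ 468.4, -244.9]), 'local', array([ 42.2, -10.9]))
0.9 35 (array([ 472.2, -224.3]), np.float64(-102.6), array([ 465. , -256.5]), 'local', array([ 37.4, -22. ]))
```

drive_tool(
  hand=[1,1,1,1,1,1,1,1,1,1,1,1,1,1,1,1],
  travel=[
    [0.4,0,0],
    [0.6,0,0],
    [0.6,0,0],
    [0.6,0,0],
    [0.6,0,0],
    [0.6,0,0],
    [0.6,0,0],
    [0.6,0,0],
    [0.6,0,0],
    [0.6,0,0],
    [0.6,0,0],
    [0.6,0,0],
    [0.6,0,0],
    [0.4,0,0],
    [0.2,0,0],
    [0,0,0],
  ],
  turn=[0.8,0.8,0.8,0.8,0.8,0.8,0.8,0.8,0.8,0.8,0.8,0.8,0.8,0.8,0,0],
)

```text
time: 7.28
position: [478.4, -96.8, 31.3]
tool_rot: [-1.571, -0.0, -1.436]
force: [0.5, -0.6, -0.5]
finger_gap: -0.2
```

```bash
python3 - <<'E'
from h import *
s=get_state(); print({k:np.round(s[k],3) for k in("time","position","tool_rot","force")})
s=snapshot("top"); save(s,"t4.png",(200,130,330,230),6)
s=snapshot("scene"); save(s,"s4.png",(150,100,330,230),4)
E
```

```text
{'time': np.float64(7.275), 'position': array([478.416, -96.78 ,  31.265]), 'tool_rot': array([-1.571, -0.   , -1.436]), 'force': array([ 0.511, -0.563, -0.527])}
```

View pics/t4.png

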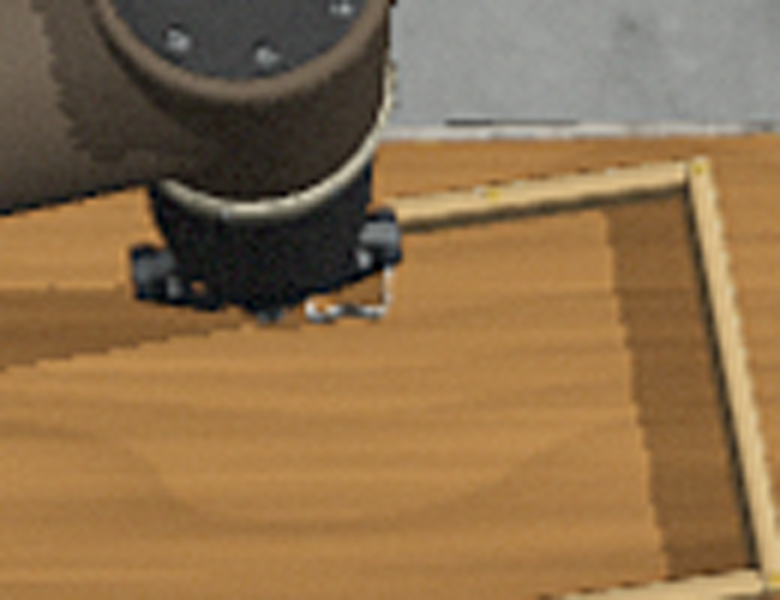

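View pics/s4.png

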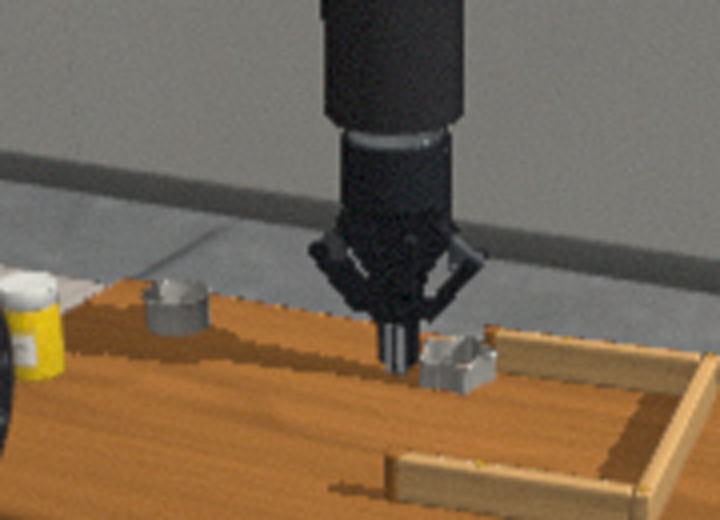

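```bash
python3 - <<'E'
from h import *
from sim import sim
import pickle
s=snapshot("top");save(s,"t4b.png",(235,160,275,190),16)
p=np.array([478.4,-96.8]);y=-1.436
for uv in ((312,314),(382,312),(388,265)):
    w=pix2w(s,200+(uv[0]+.5)/6-.5,130+(uv[1]+.5)/6-.5,40)[:2]; r=w-p
    print(w.round(1),"along",r@[np.cos(y),np.sin(y)],"z",r@[-np.sin(y),np.cos(y)])
print("jaw px",w2pix(s,[478.4,-96.8,23]))
# scene
s=snapshot("scene");save(s,"s4b.png",(235,170,295,205),12)
for X in([478.4,-96.8,31],[478.4,-96.8,23]):q=w2pix(s,X);print("tip in s4b",(q-[235,170])*12)
E
```

```text
[ 468.8 -119.7] along 21.4519253830813 z -12.57144562625567
[ 469.2 -153.6] along 55.02005145945369 z -16.724385939271993
[ 492.7 -157.1] along 61.62604119076441 z 6.054214849538017
jaw px [243.74687474 180.30285499]
tip in s4b [168.48920077 234.83941557]
tip in s4b [169.12519348 265.65202757]
```

View pics/t4b.png

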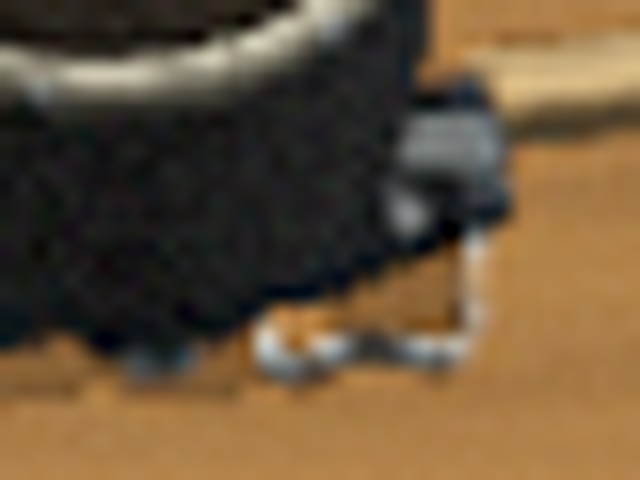

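View pics/s4b.png

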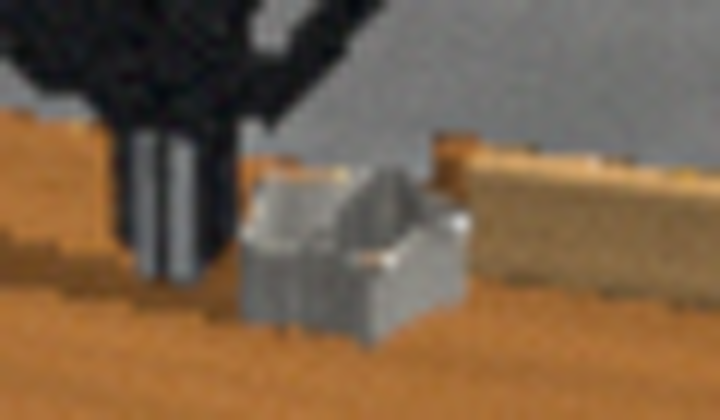

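The star has drifted toward the +x (far) post: it reads about 8 mm off the push line, at roughly (492,-136). The gap between finger and star, at about x=240 in the scene crop, shows it isn't being held. I'll back off and look properly before correcting.

drive_tool(
  hand=[1,1,1,1,1,1,1],
  travel=[
    [-1,0,0],
    [-2,-1,0],
    [-3,-4,0],
    [-3,-4,0],
    [-3,-4,0],
    [-3,0,0],
    [0,0,0],
  ],
  turn=[0,0,0,0,0,0,0],
)

```text
time: 8.35
position: [458.1, 54.0, 162.0]
tool_rot: [-1.569, 0.001, -1.433]
force: [0.7, -0.8, -0.0]
finger_gap: 0.1
```

```bash
python3 - <<'E'
from h import *
s=get_state(); print({k:np.round(s[k],3) for k in("time","position","tool_rot","force")})
s=snapshot("top"); save(s,"t5.png",(225,145,305,205),10)
import pickle;pickle.dump(s,open("top5.pkl","wb"))
E
```

```text
{'time': np.float64(8.35), 'position': array([458.142,  54.027, 162.01 ]), 'tool_rot': array([-1.569e+00,  1.000e-03, -1.433e+00]), 'force': array([ 0.702, -0.813, -0.011])}
```

View pics/t5.png

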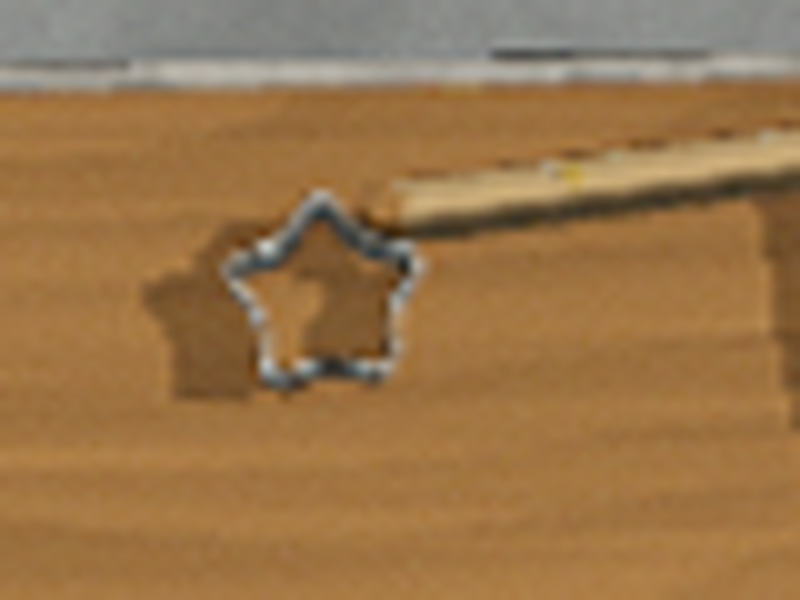

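```bash
python3 - <<'E'
from h import *
import pickle
s=pickle.load(open("top5.pkl","rb"))
c,r,P=circ(s,((320,195),(420,263),(386,374),(270,382),(226,268)),(225,145),10,40)
print(c,r);d=P-c;print(np.degrees(np.arctan2(d[:,1],d[:,0])))
w=pix2w(s,225+40.5-.5,145+20.5-.5,51);print("post",w) 
for X in([515,-157,51],[515,-157,18]):print("post px",(w2pix(s,X)-[225,145]+.5)*10)
E
```

```text
[ 492.15764316 -135.58644139] 29.979550654506742
[   0.6618639   -72.10903683 -143.67407738  148.24503569   72.93987712]
post [ 515.89634855 -159.46279093   51.        ]
post px [396.5797856  208.11499928]
post px [393.14181993 239.76119544]
```

The star is at (492,-136) with its tips at 1°+72k. The post at about (515,-157) is just missed. I'll push next through the 37° notch at heading -143°, away from the post and into the mouth.

drive_tool(
  hand=[1,1,1,1,1,1,1,1,1,1,1,1,1,1,1,1,1,1],
  travel=[
    [2.7,0,1],
    [2.7,0,1],
    [2.7,0,1],
    [2.7,0,1],
    [2.7,0,1],
    [2.7,0,1],
    [0,0,0],
    [0,0,0],
    [0,0,0],
    [0,0,0],
    [0,0,0],
    [0,0,0],
    [0,0,0],
    [0,4,0],
    [0,4,0],
    [0,3.5,0],
    [0,1.6,0],
    [0,0,0],
  ],
  turn=[0,0,0,0,0,0,10.2,10.2,10.2,10.2,10.2,10.2,0,0,0,0,0,0],
)

```text
time: 10.65
position: [539.0, -100.7, 29.5]
tool_rot: [-1.572, -0.002, -2.502]
force: [0.3, 0.3, 0.4]
finger_gap: -0.2
```

```bash
python3 - <<'E'
from h import *
s=get_state(); print({k:np.round(s[k],3) for k in("time","position","tool_rot","force","joints")})
p=s["position"][:2];y=s["tool_rot"][2];r=np.array([492.2,-135.6])-p
print("along",r@[np.cos(y),np.sin(y)],"z",r@[-np.sin(y),np.cos(y)],np.degrees(y))
s=snapshot("top"); save(s,"t6.png",(180,120,310,220),6)
E
```

```text
{'time': np.float64(10.65), 'position': array([ 538.978, -100.741,   29.501]), 'tool_rot': array([-1.572e+00, -2.000e-03, -2.502e+00]), 'force': array([0.325, 0.331, 0.358]), 'joints': array([ 0.173,  0.383, -0.513,  0.   , -0.677,  0.467])}
along 58.33789287539878 z 0.06327616306678863 -143.36889453266366
```

View pics/t6.png

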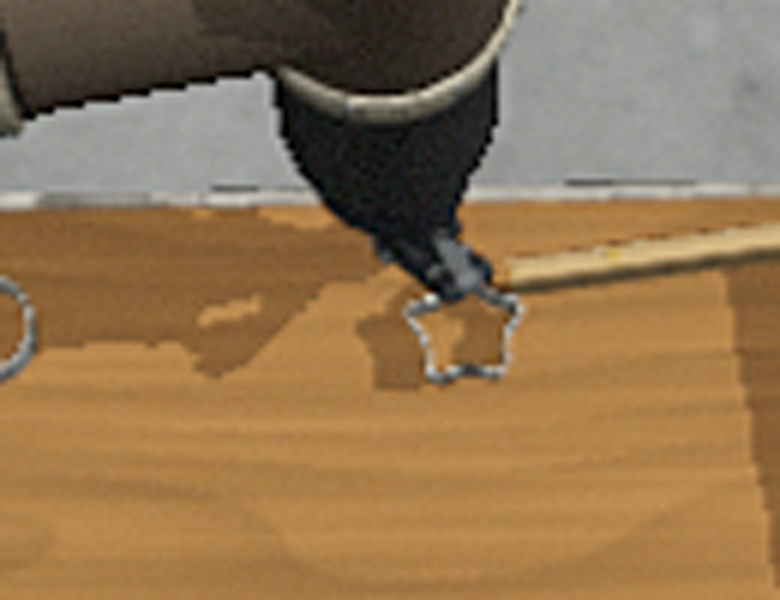

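drive_tool(
  hand=[1,1,1,1,1,1,1,1,1,1,1,1,1,1,1,1],
  travel=[
    [0.4,0,0],
    [0.4,0,0],
    [0.4,0,0],
    [0.4,0,0],
    [0.4,0,0],
    [0.4,0,0],
    [0.4,0,0],
    [0.4,0,0],
    [0.4,0,0],
    [0.4,0,0],
    [0.4,0,0],
    [0.4,0,0],
    [0.4,0,0],
    [0.3,0,0],
    [0.1,0,0],
    [0,0,0],
  ],
  turn=[0,0,0,0,0,0,0,0,0,0,0,0,0,0,0,0],
)

```text
time: 12.7
position: [494.5, -133.8, 30.3]
tool_rot: [-1.571, -0.0, -2.504]
force: [0.6, -0.2, -1.0]
finger_gap: 0.0
```

```bash
python3 - <<'E'
from h import *
s=get_state(); print({k:np.round(s[k],3) for k in("time","position","tool_rot","force","joints")})
s=snapshot("top"); save(s,"t7.png",(225,145,305,205),10)
import pickle;pickle.dump(s,open("top7.pkl","wb"))
E
```

```text
{'time': np.float64(12.7), 'position': array([ 494.499, -133.836,   30.308]), 'tool_rot': array([-1.571, -0.   , -2.504]), 'force': array([ 0.642, -0.206, -0.97 ]), 'joints': array([ 0.119,  0.335, -0.595,  0.   , -0.642,  0.518])}
```

View pics/t7.png

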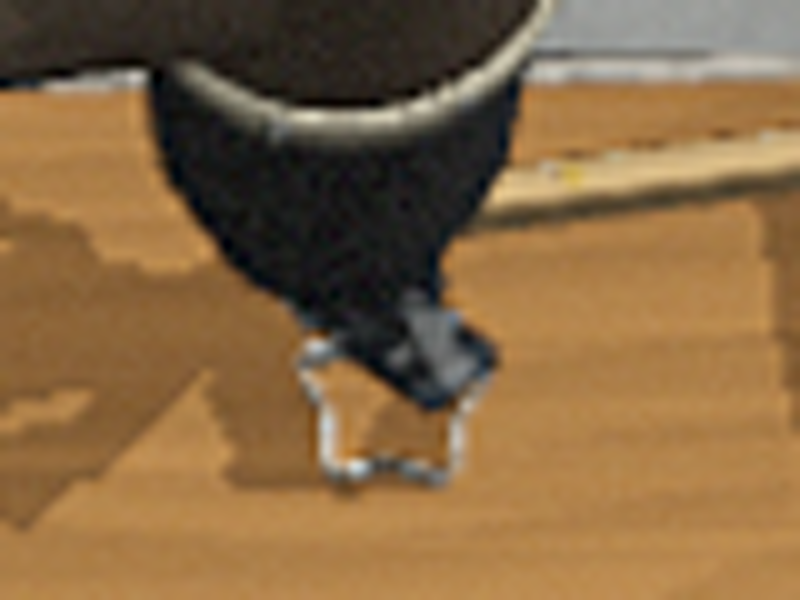

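```bash
cat >> h.py <<'E'
def rep(c,P,st,a0=None):
    d=P-c; print("c",c.round(1),"tips",np.degrees(np.arctan2(d[:,1],d[:,0])).round(0))
    cc,ss=np.cos(np.radians(7.1)),np.sin(np.radians(7.1)); r=c-[425.2,-239.3]; print("local",(cc*r[0]+ss*r[1]).round(1),(-ss*r[0]+cc*r[1]).round(1))
    p=st["position"][:2];y=st["tool_rot"][2];r=c-p
    print("along",r@[np.cos(y),np.sin(y)],"z",r@[-np.sin(y),np.cos(y)],"yaw",np.degrees(y))
E
python3 - <<'E'
from h import *
import pickle
s=pickle.load(open("top7.pkl","rb"))
c,r,P=circ(s,((302,355),(335,475),(442,481)),(225,145),10,40);print(r)
rep(c,P,get_state())
E
```

```text
28.911604292007517
c [ 461.7 -155.1] tips [  64.  143. -152.]
local 46.6 79.1
along 39.109919934015174 z -2.5102163630703167 yaw -143.46976018853982
```

drive_tool(
  hand=[1,1,1,1,1,1,1,1,1,1,1,1,1,1,1,1,1],
  travel=[
    [0.3,0,-0.02],
    [0.4,0,-0.02],
    [0.4,0,-0.02],
    [0.4,0,-0.02],
    [0.4,0,-0.02],
    [0.4,0,-0.02],
    [0.4,0,-0.02],
    [0.4,0,-0.02],
    [0.4,0,-0.02],
    [0.4,0,-0.02],
    [0.4,0,0],
    [0.4,0,0],
    [0.4,0,0],
    [0.4,0,0],
    [0.3,0,0],
    [0.1,0,0],
    [0,0,0],
  ],
  turn=[0,0,0,0,0,0,0,0,0,0,0,0,0,0,0,0,0],
)

```text
time: 14.88
position: [445.9, -167.3, 30.3]
tool_rot: [-1.571, -0.0, -2.504]
force: [0.5, 0.7, -0.0]
finger_gap: -0.5
```

```bash
python3 - <<'E'
from h import *
s=get_state(); print({k:np.round(s[k],3) for k in("time","position","tool_rot","force","joints")})
s=snapshot("top"); save(s,"t8.png",(225,155,305,215),10)
import pickle;pickle.dump(s,open("top8.pkl","wb"))
E
```

```text
{'time': np.float64(14.875), 'position': array([ 445.904, -167.332,   30.312]), 'tool_rot': array([-1.571, -0.   , -2.504]), 'force': array([ 0.476,  0.728, -0.026]), 'joints': array([ 0.055,  0.287, -0.674,  0.   , -0.61 ,  0.582])}
```

View pics/t8.png

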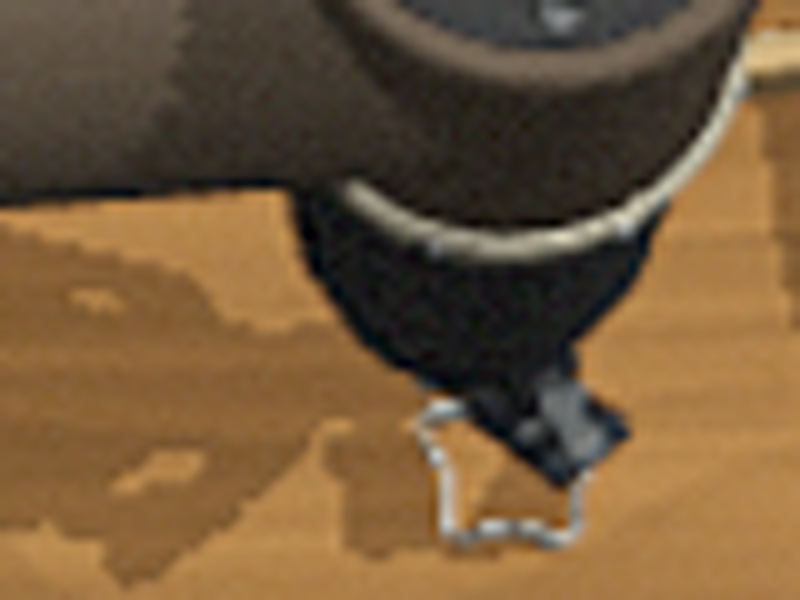

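```bash
python3 - <<'E'
from h import *
import pickle
s=pickle.load(open("top8.pkl","rb"))
c,r,P=circ(s,((417,424),(450,543),(570,546)),(225,155),10,40);print(r)
rep(c,P,get_state())
E
```

```text
29.155830093931296
c [ 411.7 -187.7] tips [  66.  142. -147.]
local -7.1 52.9
along 39.681332541794276 z -4.057053844864701 yaw -143.46861306843417
```

drive_tool(
  hand=[1,1,1,1,1,1,1,1,1,1,1,1,1,1,1,1,1],
  travel=[
    [-1.5,0,0],
    [0,-3,0],
    [0,-2,0],
    [1.1,0,-2],
    [1.1,0,-2],
    [1.1,0,-2],
    [0,0,0],
    [0,0,0],
    [0,0,0],
    [0,0,0],
    [0,0,0],
    [0,0,0],
    [0,0,0],
    [0,0,0],
    [0,3,0],
    [0,2,0],
    [0,0,0],
  ],
  turn=[0,0,0,0,0,0,-9.6,-9.6,-9.6,-9.6,-9.6,-9.6,-9.6,0,0,0,0],
)

```text
time: 17.05
position: [395.0, -129.7, 29.3]
tool_rot: [-1.574, 0.0, -1.334]
force: [-0.4, -0.6, 0.5]
finger_gap: 0.3
```

```bash
python3 - <<'E'
from h import *
s=get_state(); print({k:np.round(s[k],3) for k in("time","position","tool_rot","force","joints")})
p=s["position"][:2];y=s["tool_rot"][2];r=np.array([411.7,-187.7])-p
print("along",r@[np.cos(y),np.sin(y)],"z",r@[-np.sin(y),np.cos(y)],np.degrees(y))
s=snapshot("top"); save(s,"t9.png",(225,155,305,215),10)
import pickle;pickle.dump(s,open("top9.pkl","wb"))
E
```

```text
{'time': np.float64(17.05), 'position': array([ 395.046, -129.744,   29.342]), 'tool_rot': array([-1.574,  0.   , -1.334]), 'force': array([-0.444, -0.566,  0.489]), 'joints': array([ 0.162,  0.207, -0.804, -0.   , -0.563,  1.645])}
along 60.24466047545382 z 2.6139431711558423 -76.4522482625678
```

View pics/t9.png

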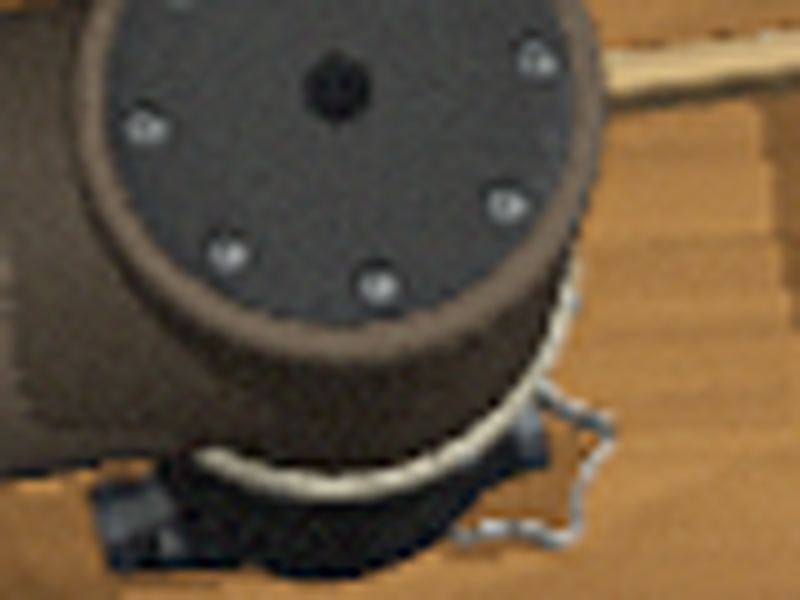

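drive_tool(
  hand=[1,1,1,1,1,1,1,1,1,1,1,1,1,1,1,1,1,1],
  travel=[
    [0.5,0,0.1],
    [0.5,0,0.1],
    [0.5,0,0.1],
    [0.3,0,0],
    [0.4,0,0],
    [0.4,0,0],
    [0.4,0,0],
    [0.4,0,0],
    [0.4,0,0],
    [0.4,0,0],
    [0.4,0,0],
    [0.4,0,0],
    [0.4,0,0],
    [0.4,0,0],
    [0.4,0,0],
    [0.4,0,0],
    [0.2,0,0],
    [0,0,0],
  ],
  turn=[0,0,0,0,0,0,0,0,0,0,0,0,0,0,0,0,0,0],
)

```text
time: 19.35
position: [414.8, -195.3, 30.3]
tool_rot: [-1.571, -0.0, -1.331]
force: [0.0, 0.3, -0.9]
finger_gap: -0.3
```

```bash
python3 - <<'E'
from h import *
s=get_state(); print({k:np.round(s[k],3) for k in("time","position","tool_rot","force")})
s=snapshot("top"); save(s,"t10.png",(245,155,325,215),10)
import pickle;pickle.dump(s,open("top10.pkl","wb"))
E
```

```text
{'time': np.float64(19.35), 'position': array([ 414.838, -195.302,   30.271]), 'tool_rot': array([-1.571, -0.   , -1.331]), 'force': array([ 0.048,  0.327, -0.853])}
```

View pics/t10.png

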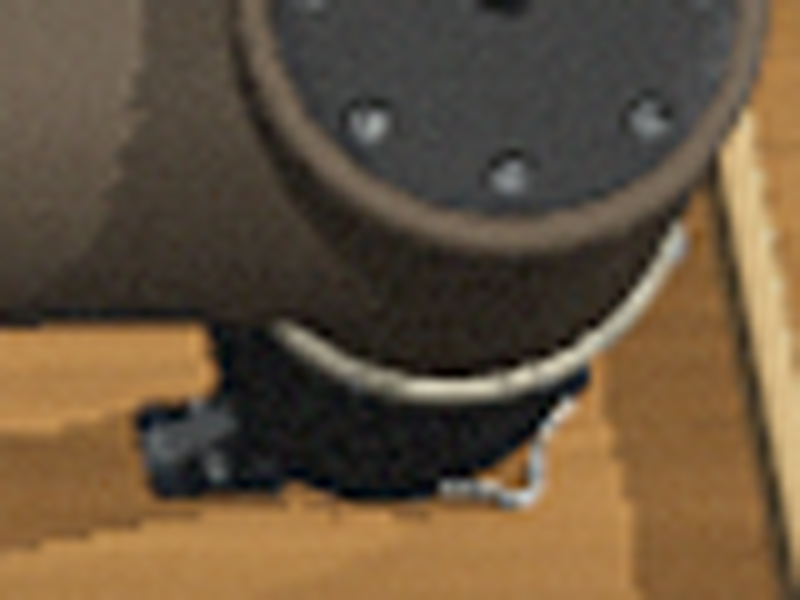

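drive_tool(
  hand=[1,1,1,1,1,1,1,1,1,1],
  travel=[
    [0.3,0,0],
    [0.4,0,0],
    [0.4,0,0],
    [0.4,0,0],
    [0.4,0,0],
    [0.4,0,0],
    [0.4,0,0],
    [0.4,0,0],
    [0.2,0,0],
    [0,0,0],
  ],
  turn=[0,0,0,0,0,0,0,0,0,0],
)

```text
time: 20.65
position: [422.7, -227.4, 30.3]
tool_rot: [-1.571, -0.0, -1.331]
force: [0.3, -0.7, -0.4]
finger_gap: -0.0
```

drive_tool(
  hand=[1,1,1,1,1,1,1,1],
  travel=[
    [-1,0,0],
    [-1,-1,0],
    [0,-4,0],
    [0,-4,0],
    [-4,-2,0],
    [-4,0,0],
    [-4,0,0],
    [0,0,0],
  ],
  turn=[0,0,0,0,0,0,0,0],
)

```text
time: 21.65
position: [388.8, -89.0, 141.2]
tool_rot: [-1.569, 0.0, -1.327]
force: [0.8, -0.4, -0.1]
finger_gap: 0.1
```

```bash
python3 - <<'E'
from h import *
s=get_state(); print({k:np.round(s[k],3) for k in("time","position","tool_rot","force")})
s=snapshot("top"); save(s,"t11.png",(135,130,395,260),3); save(s,"t11b.png",(245,155,325,215),10)
import pickle;pickle.dump(s,open("top11.pkl","wb"))
E
```

```text
{'time': np.float64(21.65), 'position': array([388.776, -89.027, 141.246]), 'tool_rot': array([-1.569,  0.   , -1.327]), 'force': array([ 0.773, -0.43 , -0.13 ])}
```

View pics/t11.png

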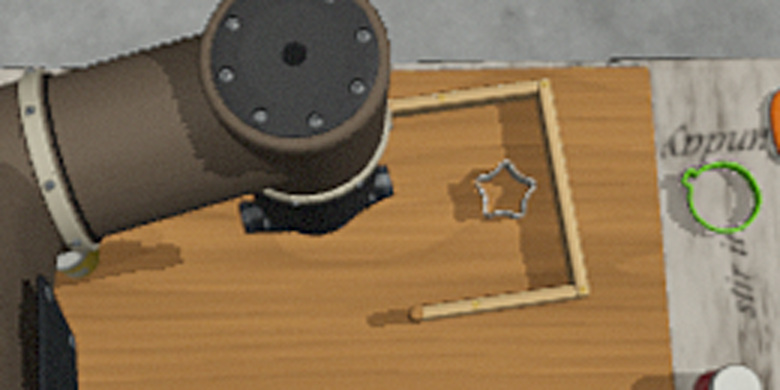

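View pics/t11b.png

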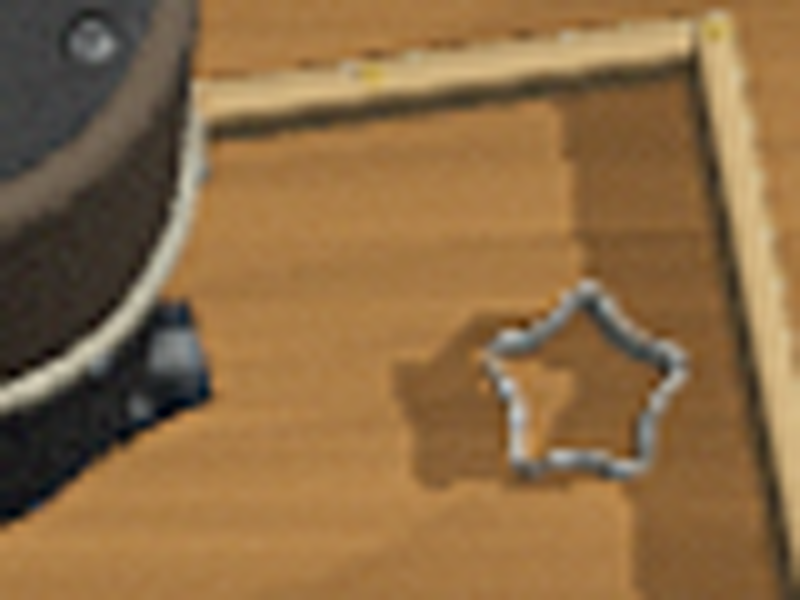

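The star is inside the corral, with its centre at about (587,388) in the crop. Next I'll set up the round cutter, starting behind it on a heading of about -95°.

drive_tool(
  hand=[1,1,1,1,1,1,1,1,1,1,1,1,1,1],
  travel=[
    [-3.1,0,2.4],
    [-3.1,0,2.4],
    [-3.1,0,2.4],
    [-3.1,0,2.4],
    [-3.1,0,2.4],
    [-3.1,0,2.4],
    [-3.1,0,2.4],
    [0,0,0],
    [0,0,0],
    [0,0,0],
    [0,4,0],
    [0,4,0],
    [0,2.7,0],
    [0,0,0],
  ],
  turn=[0,0,0,0,0,0,0,9.7,9.7,0,0,0,0,0],
)

```text
time: 23.45
position: [500.1, 158.1, 31.7]
tool_rot: [-1.574, -0.003, -1.667]
force: [-0.7, -1.0, 0.4]
finger_gap: 0.3
```

```bash
python3 - <<'E'
from h import *
import pickle
s=pickle.load(open("top11.pkl","rb"));st=get_state()
c,r,P=circ(s,((588,285),(686,360),(643,471),(520,472),(487,350)),(245,155),10,40);print("star",r);rep(c,P,st)
print({k:np.round(st[k],3) for k in("time","position","tool_rot","force")})
rep(np.array([495.1,98.8]),np.zeros((1,2)),st)
s=snapshot("top"); save(s,"t12.png",(130,120,260,220),6)
s=snapshot("scene"); save(s,"s12.png",(120,100,300,230),4)
E
```

```text
star 30.311623381741658
c [ 432.5 -266.8] tips [  -5.  -76. -147.  142.   67.]
local 3.8 -28.2
along 429.4996845504753 z -26.392684113858223 yaw -95.51969909263272
{'time': np.float64(23.45), 'position': array([500.062, 158.133,  31.676]), 'tool_rot': array([-1.574, -0.003, -1.667]), 'force': array([-0.725, -1.01 ,  0.428])}
c [495.1  98.8] tips [-169.]
local 111.2 326.9
along 59.5346857666803 z 0.7682133102675088 yaw -95.51969909263272
```

View pics/t12.png

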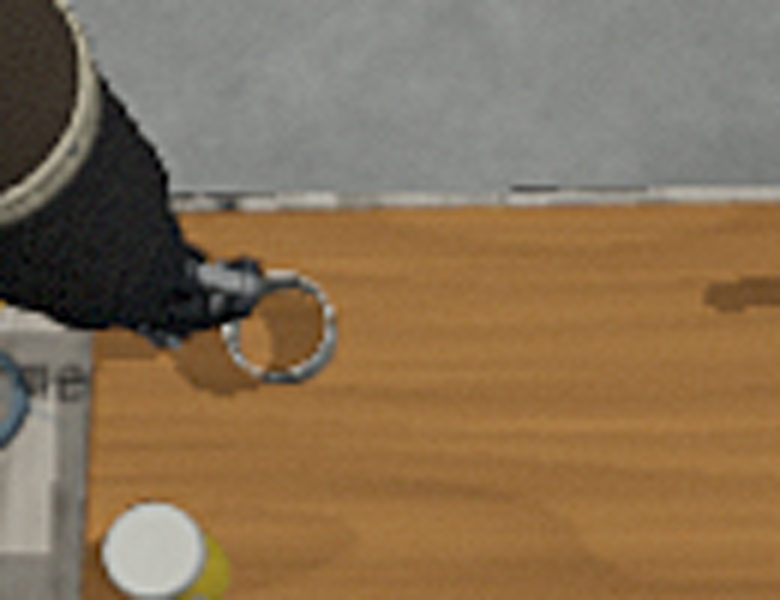

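View pics/s12.png

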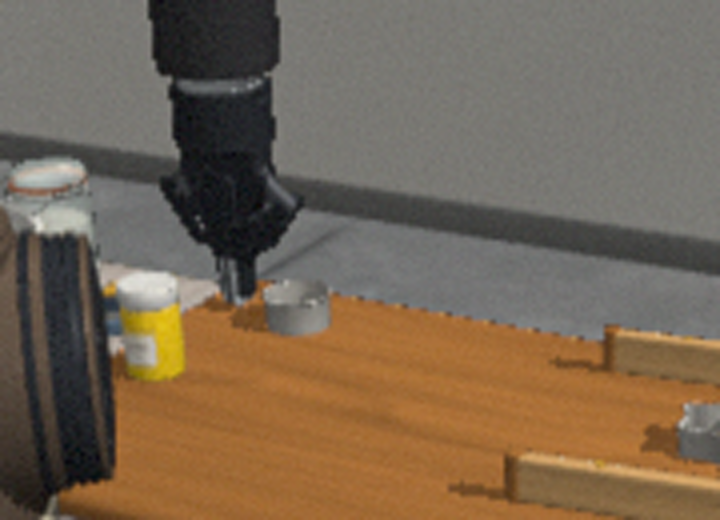

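drive_tool(
  hand=[1,1,1,1,1,1,1,1,1,1,1,1,1,1,1,1,1,1,1,1],
  travel=[
    [0.5,0,0],
    [0.5,0,0],
    [0.4,0,0],
    [0.3,0,0],
    [0.3,0,0],
    [0.4,0,0],
    [0.5,0,0],
    [0.5,0,0],
    [0.5,0,0],
    [0.5,0,0],
    [0.5,0,0],
    [0.5,0,0],
    [0.5,0,0],
    [0.5,0,0],
    [0.5,0,0],
    [0.5,0,0],
    [0.4,0,0],
    [0.3,0,0],
    [0.1,0,0],
    [0,0,0],
  ],
  turn=[0,0,0,0,0,0,0,0,0,0,0,0,0,0,0,0,0,0,0,0],
)

```text
time: 26.05
position: [493.0, 77.8, 33.3]
tool_rot: [-1.571, -0.0, -1.67]
force: [0.7, -0.1, 0.1]
finger_gap: 0.0
```

```bash
python3 - <<'E'
from h import *
st=get_state()
print({k:np.round(st[k],3) for k in("time","position","tool_rot","force")})
s=snapshot("top"); save(s,"t13.png",(150,140,230,200),10)
import pickle;pickle.dump(s,open("top13.pkl","wb"))
E
```

```text
{'time': np.float64(26.05), 'position': array([493.   ,  77.829,  33.283]), 'tool_rot': array([-1.571, -0.   , -1.67 ]), 'force': array([ 0.694, -0.149,  0.146])}
```

View pics/t13.png

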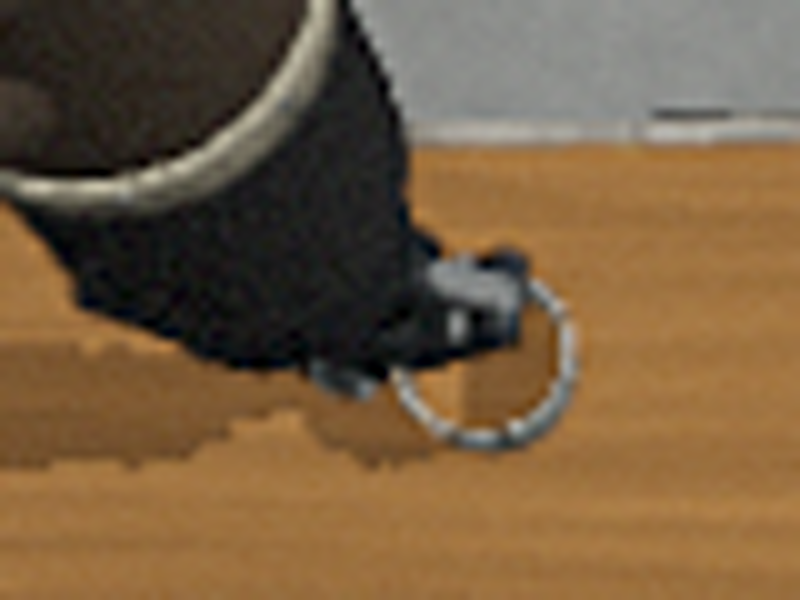

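```bash
python3 - <<'E'
from h import *
import pickle
s=pickle.load(open("top13.pkl","rb"));st=get_state()
c,r,P=circ(s,((578,355),(556,420),(490,448),(430,428),(394,385),(555,290)),(150,140),10,44);print(r);rep(c,P,st)
t=np.array([466.2,-203.9])-c;print("to target heading",np.degrees(np.arctan2(t[1],t[0])),np.hypot(*t))
E
```

```text
27.418013647125296
c [490.8  34.7] tips [ -90. -134. -177.  143.  107.  -45.]
local 99.0 263.7
along 43.223878908370075 z 2.0742972012699474 yaw -95.66803001950612
to target heading -95.89133191296293 239.8243910781964
```

drive_tool(
  hand=[1,1,1,1,1,1,1,1,1,1,1,1,1,1,1,1,1,1,1,1],
  travel=[
    [0.2,0.1,0.1],
    [0.3,0.1,0.1],
    [0.4,0,0],
    [0.5,0,0],
    [0.5,0,0],
    [0.6,0,0],
    [0.6,0,0],
    [0.6,0,0],
    [0.6,0,0],
    [0.6,0,0],
    [0.6,0,0],
    [0.6,0,0],
    [0.6,0,0],
    [0.6,0,0],
    [0.6,0,0],
    [0.5,0,0],
    [0.4,0,0],
    [0.3,0,0],
    [0.1,0,0],
    [0,0,0],
  ],
  turn=[0,0,0,0,0,0,0,0,0,0,0,0,0,0,0,0,0,0,0,0],
)

```text
time: 28.6
position: [486.0, -13.9, 31.3]
tool_rot: [-1.571, 0.0, -1.67]
force: [0.0, 0.5, 0.4]
finger_gap: -0.2
```

```bash
python3 - <<'E'
from h import *
st=get_state()
print({k:np.round(st[k],3) for k in("time","position","tool_rot","force")})
s=snapshot("top"); save(s,"t14.png",(190,140,270,200),10)
import pickle;pickle.dump(s,open("top14.pkl","wb"))
E
```

```text
{'time': np.float64(28.6), 'position': array([485.973, -13.881,  31.318]), 'tool_rot': array([-1.571,  0.   , -1.67 ]), 'force': array([0.015, 0.501, 0.412])}
```

View pics/t14.png

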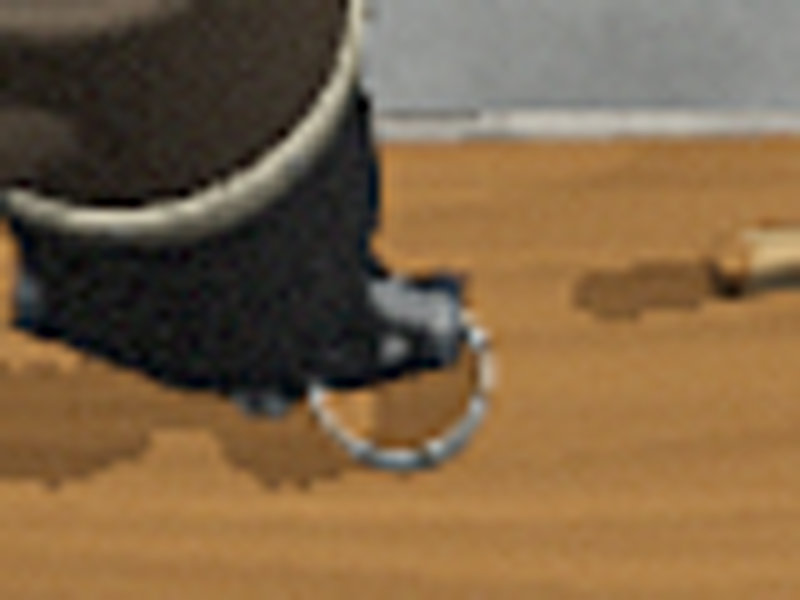

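```bash
python3 - <<'E'
from h import *
import pickle
s=pickle.load(open("top14.pkl","rb"));st=get_state()
c,r,P=circ(s,((494,370),(480,425),(440,461),(405,468),(345,440),(312,400),(482,325)),(190,140),10,44);print(r);rep(c,P,st)
for T in((45,30),(40,25)):
    cc,ss=np.cos(np.radians(7.1)),np.sin(np.radians(7.1)); t=np.array([425.2+cc*T[0]-ss*T[1],-239.3+ss*T[0]+cc*T[1]])-c;print("to target heading",np.degrees(np.arctan2(t[1],t[0])),np.hypot(*t))
E
```

```text
26.773516955902082
c [483.1 -57.4] tips [ -87. -124. -158. -180.  138.  104.  -57.]
local 79.9 173.4
along 43.569568636890466 z 1.4466809703357573 yaw -95.66411833821846
to target heading -96.59101355481111 147.5903644545311
to target heading -97.96112999294955 153.6756609003042
```

drive_tool(
  hand=[1,1,1,1,1,1,1,1,1,1,1,1,1,1,1,1,1,1,1,1],
  travel=[
    [0.1,0,0.15],
    [0.3,0,0.15],
    [0.4,0,0],
    [0.5,0,0],
    [0.6,0,0],
    [0.6,0,0],
    [0.6,0,0],
    [0.6,0,0],
    [0.6,0,0],
    [0.6,0,0],
    [0.6,0,0],
    [0.6,0,0],
    [0.6,0,0],
    [0.6,0,0],
    [0.6,0,0],
    [0.5,0,0],
    [0.4,0,0],
    [0.3,0,0],
    [0.1,0,0],
    [0,0,0],
  ],
  turn=[2,0,0,0,0,0,0,0,0,0,0,0,0,0,0,0,0,0,0,0],
)

```text
time: 31.15
position: [476.6, -105.4, 31.3]
tool_rot: [-1.571, -0.0, -1.705]
force: [0.2, 0.8, -0.1]
finger_gap: 0.1
```

```bash
python3 - <<'E'
from h import *
st=get_state()
print({k:np.round(st[k],3) for k in("time","position","tool_rot","force")})
s=snapshot("top"); save(s,"t15.png",(230,140,310,200),10)
import pickle;pickle.dump(s,open("top15.pkl","wb"))
E
```

```text
{'time': np.float64(31.15), 'position': array([ 476.622, -105.44 ,   31.28 ]), 'tool_rot': array([-1.571, -0.   , -1.705]), 'force': array([ 0.221,  0.819, -0.13 ])}
```

View pics/t15.png

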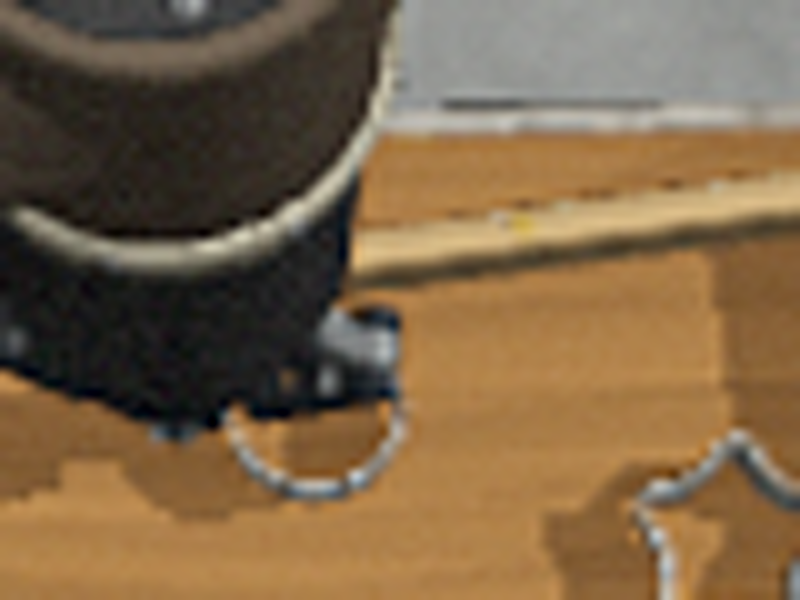

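```bash
python3 - <<'E'
from h import *
import pickle
s=pickle.load(open("top15.pkl","rb"));st=get_state()
c,r,P=circ(s,((406,415),(385,465),(355,489),(315,497),(265,478),(230,435)),(230,140),10,44);print(r);rep(c,P,st)
for T in((45,30),(40,25)):
    cc,ss=np.cos(np.radians(7.1)),np.sin(np.radians(7.1)); t=np.array([425.2+cc*T[0]-ss*T[1],-239.3+ss*T[0]+cc*T[1]])-c;print("to target heading",np.degrees(np.arctan2(t[1],t[0])),np.hypot(*t))
E
```

```text
25.92863170540629
c [ 471.8 -147.6] tips [ -95. -131. -156.  178.  143.  106.]
local 57.5 85.2
along 42.48202207173281 z 0.7969193993626789 yaw -97.66977415664775
to target heading -95.67647369472463 56.64864088472874
to target heading -99.12161293304624 62.74397368357245
```

drive_tool(
  hand=[1,1,1,1,1,1,1,1,1,1,1,1,1,1,1,1,1,1],
  travel=[
    [0.2,0,0],
    [0.3,0,0],
    [0.4,0,0],
    [0.5,0,0],
    [0.5,0,0],
    [0.5,0,0],
    [0.5,0,0],
    [0.5,0,0],
    [0.5,0,0],
    [0.5,0,0],
    [0.5,0,0],
    [0.4,0,0],
    [0.4,0,0],
    [0.2,0,0],
    [0.1,0,0],
    [0,0,0],
    [-1,0,0],
    [-1,0,0],
  ],
  turn=[0,0,0,0,0,0,0,0,0,0,0,0,0,0,0,0,0,0],
)

```text
time: 33.45
position: [471.4, -144.3, 31.3]
tool_rot: [-1.571, 0.0, -1.705]
force: [0.3, -0.3, 0.3]
finger_gap: -0.0
```

drive_tool(
  hand=[1,1,1,1,1,1,1,1,1],
  travel=[
    [-2,0,0],
    [-2,-3,0],
    [-3,-4,0],
    [-4,-4,0],
    [-4,0,0],
    [-4,0,0],
    [-3,0,0],
    [0,0,0],
    [0,0,0],
  ],
  turn=[0,0,0,0,0,0,0,0,0],
)

```text
time: 34.58
position: [500.2, 73.4, 141.1]
tool_rot: [-1.571, -0.0, -1.704]
force: [-1.3, -0.5, 0.1]
finger_gap: -0.3
```

```bash
python3 - <<'E'
from h import *
st=get_state()
print({k:np.round(st[k],3) for k in("time","position","tool_rot","force")})
s=snapshot("top"); save(s,"t16.png",(240,140,340,215),8); save(s,"t16w.png",f=1.5)
import pickle;pickle.dump(s,open("top16.pkl","wb"))
s=snapshot("scene"); save(s,"s16.png",f=1.5)
E
```

```text
{'time': np.float64(34.575), 'position': array([500.238,  73.373, 141.136]), 'tool_rot': array([-1.571, -0.   , -1.704]), 'force': array([-1.323, -0.525,  0.141])}
```

View pics/t16.png

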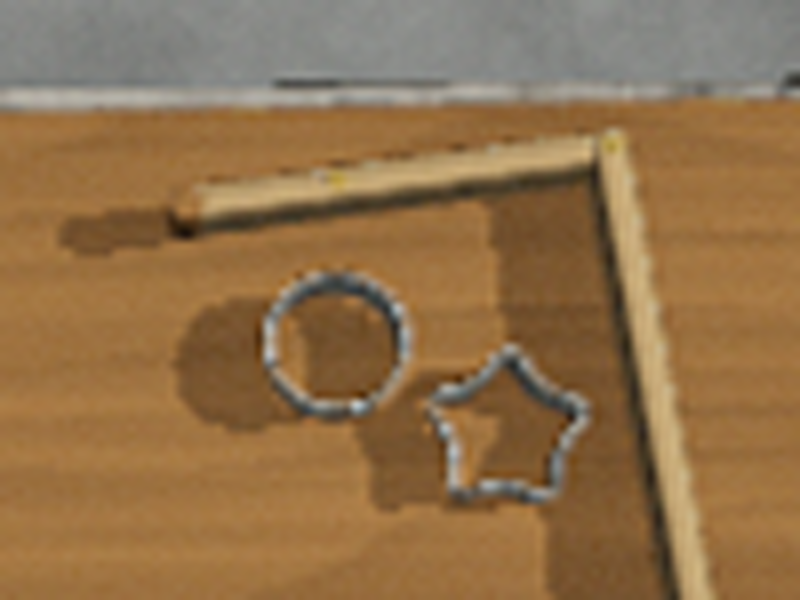

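View pics/t16w.png

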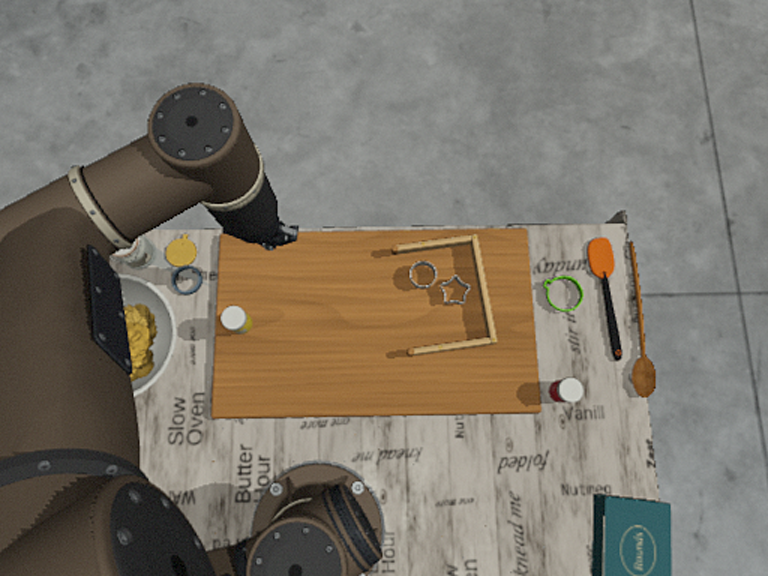

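View pics/s16.png

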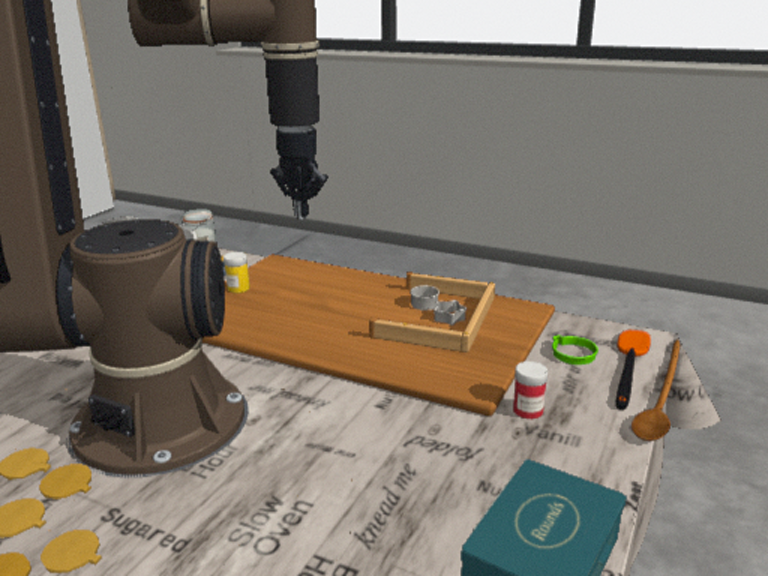

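```bash
python3 - <<'E'
from h import *
import pickle
s=pickle.load(open("top16.pkl","rb"));st=get_state()
c,r,P=circ(s,((410,340),(337,270),(264,345),(337,418)),(240,140),8,44);print("round",r);rep(c,P,st)
c,r,P=circ(s,((511,347),(590,405),(552,498),(455,498),(430,405)),(240,140),8,40);print("star",r);rep(c,P,st)
z=s["z_map"];K=s["K"];R=np.array(s["R"]);t=np.array(s["t"])
def hz(u,v):
    p=np.array([(u-K[0][2])/K[0][0],(v-K[1][2])/K[1][1],1])*z[v,u]; return (R.T@(p-t))
m=[hz(u,v) for u in range(270,317) for v in range(170,206)]; m=np.array(m); m=m[(m[:,2]>28)&(m[:,2]<60)]
print("rim heights",np.percentile(m[:,2],[50,90,99]).round(1),m[:,2].max())
a=pickle.load(open("top0.pkl","rb"))["frame"].astype(int);b=s["frame"].astype(int)
d=np.abs(a-b).max(2); print("diff near jar/ring/biscuit/green",[int((d[y0:y1,x0:x1]>60).sum()) for x0,y0,x1,y1 in((140,195,175,230),(108,172,140,200),(108,152,135,178),(355,180,395,212))])
E
```

```text
round 26.941891816841462
c [ 464.5 -206.6] tips [-88.  -2.  90. 178.]
local 43.1 27.6
along 281.5545427401872 z 1.776540446009605 yaw -97.67851061352003
star 30.455204154681496
c [ 432.5 -267.3] tips [  -5.  -74. -150.  141.   71.]
local 3.8 -28.7
along 346.0554610376343 z -21.81979723462443 yaw -97.67851061352003
rim heights [40.6 45.3 47.8] 48.692446010563586
diff near jar/ring/biscuit/green [0, 0, 0, 0]
```

Both cutters are well inside, the bystanders haven't moved, and the arm is clear, so I'm handing in.

```bash
python3 -c "
from workcell import *
print(job_done()); print(get_state()['time'])"
```

```text
the job is handed in; nothing more can be done
None
the job is handed in; nothing more can be done
```

Both cutters are inside the corral, and I handed the job in at about 34.7 s on the robot's clock. I used only pushes with the closed fingers, the star first and then the round one.

- **One correction:** my first curved push let the star drift toward the far post. It came close but did not touch it. I backed off, looked again, and brought the star in with two straight pushes through its notches. The round cutter went in along a nearly straight line.
- **Final positions:** in corral coordinates the round one is at about (43, 28) mm and the star at about (4, -29) mm. The round one clears the mouth line by about 21 mm, and both clear the walls by at least 15 mm.
- **Standing flat:** both look flat in the last pictures. The depth readings on the rims were too noisy to prove it: they ran up to 49 mm, against the 40 and 44 mm expected.
- **At rest:** I took no picture after handing in. The star read the same place, within a millimetre, in pictures 13 s apart, but the round one was seen only once after the fingers left it.
- **Everything else:** the image areas around the jar, the grey ring, the biscuit and the green cutter showed no change from the start. The force readings between moves stayed within about 1.5 N, and the arm finished clear of everything.

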